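Check a brass fitting with the green plug gauge

ROBOT

A 6-joint arm with a two-finger parallel gripper is mounted at the origin on the work surface. World frame = base frame: x ahead of the robot, y to its left, z up, the work surface at z = 0. Lengths are in m, angles in rad, forces in N, time in s.
With the tool pointing down it reaches from about 0.25 to 0.775 m from the base axis. Payload 4 kg.
Tool frame: the origin (TCP) lies on the centre line of the jaws, within the pads' length; the fingertips stand 22 mm ahead of it and the grasp point (between the pads) lies 3 mm ahead of it; z points along the fingers, y is the line along which they close (so a half turn about z gives the same grasp; the last joint's range is limited). The gripper opens to 94 mm and grips with 3 to 60 N. Pads are 16 mm wide; open, the fingers measure 119 mm over their backs; the gripper's body (75 mm by 177 mm) begins 78 mm behind the grasp point.
Start: joints at [-0.103, 0.087, 1.371, -0, 1.684, -0.103], TCP at [0.55, -0, 0.228] pointing down, gripper open.
Joint ranges: [-3.1, 3.1], [-0.76, 2.03], [0.27, 2.55], [-1.08, 4.22], [0.17, 2.65], [-2.57, 2.57]. Speed limits (rad/s): [2.79, 2.79, 3.14, 3.14, 3.14, 3.14].

INTERFACE

Orientations are given as a unit quaternion [w, x, y, z].
In Python, from bench import * gives the robot as it stands.
- The arm moves only by the tool carry_out, never from a script. Its argument "steps" is a list of rows, each a list of 3 entries, a list of its own where there are three numbers: the shift along the tool's x, y, z in mm, then the turn, a rotation vector about the tool's x, y, z in rad, then the opening, from -1 (shut) to 1 (fully open). A call has 1 to 5 rows; each row is the pose to reach, as a shift and turn from the pose commanded when the call began, along the tool's axes at that moment; what a row does not reach only later rows make up. A row lasts 1/10 s, in which the tool goes at most 50 mm and 8.59 degrees, less where a joint would pass 70% of its speed; a pose out of reach is approached as far as the arm can. A call with a gripper value outside its range is refused whole. The fingers move at their own pace and stop on an object; "grip_force" is the grip in N (left out, the last holds). Time passes only in rows, so rows that repeat a pose let the fingers close. It gives the time, the measured TCP pose, the force, the opening and the grip force at its end, in the units of the state.
- sense(): the state, without advancing time (a new reading comes with each control period).
- capture(name): name is "scene" or "side" or "wrist"; returns (picture, depth): 480x640x3 uint8, blue, green, red; 480x640 float32, m along the optical axis (not along the pixel's ray), 0 where there is no reading.
- get_calibration(name): a dict with "mtx" (3x3 intrinsics, pixels), "rvec" (rotation vector, rad) and "tvec" (3), from world to camera coordinates, as OpenCV has them. Camera axes: x right, y down, z forward; pixel columns grow to the right and rows downward; lengths in m; the calibration is good to about 2 mm. The wrist camera is an equidistant fisheye: a pixel r from the principal point sees the ray r / f radians off the axis. A picture is of the moment at which its call begins: read the wrist's pose just before it. get_calibration takes no time and is no camera call; for the wrist camera it gives the pose at the moment of the call.
- job_done(): hands the job in; it is judged then, once.
Trained networks look in the newest picture that a camera, given by its name, has taken for a name from the list of things; names that differ only in an ending like _2 or _b are one class to them, and where a whole thing is asked for, a point or a joint stands for the part that bears it (a point fixed in the world has none). Each returns a list of dicts, best first, with "p" (0 to 1); they miss things now and then, are a little off and sometimes report something else, mostly with a low value. They report only what shows in the picture. A call takes as long as a camera call. They do not tell look-alikes from the thing itself.
- search_frame(camera, target): "position" ([row, column] in pixels, amid what is visible of it).
The state is a dict: "time": time; "joint_positions": joint angles; "dq": joint speeds; "effort": joint torques, N m; "tool_pos": TCP position; "tcp_rot": TCP orientation; "ft_force": force on the tool from outside, world axes, zero at the start; "moment": the same for the moment, N m; "opening": finger opening in m; "finger_force": force on a finger pad.
Only numpy, scipy, OpenCV 4.12 (cv2) and the standard library are available. Lean on these libraries where they do the work, as an engineer would, in place of code of your own. Each camera call takes 0.05 s, during which the arm holds its last target. There are 200 camera calls.

TASK

Take the green plug gauge out of the gauge rack and check the bore of the brass fitting clamped on the blue fixture: the pin is a close fit, so start it edge-first with the gauge leaning about 15 degrees, and once the low edge is in the bore, straighten it and slide it gently fully home until its collar sits flush on the fitting. Never force it, let go of it there standing upright, and leave the other gauges and parts alone.

Things in the scene. Friction and masses are not known exactly. Their poses are not given: they have to be found in the camera images.
- gauge: Green-handled plug gauge, upright in one of the rack's three places, 0.13 to 0.21 kg. Origin at the centre of the pin's foot, z along its axis to the handle. From the foot up: steel pin 20 mm diameter, 30 mm long, 1 mm chamfer; collar 32 mm diameter (30 to 38 mm up); square green handle 20 x 20 mm (38 to 88 mm up), flats square to the gauge's x and y. Grip two opposite flats firmly.
- handle (a point): Point on the gauge's axis inside the green handle, 66 mm above the pin's foot: a good grip height.
- pin_tip (a point): Centre of the foot of the green gauge's pin (same place as the origin of gauge); its axes are the gauge's.
- fixture: Blue fixture plate 130 x 130 x 14 mm fixed to the bench, origin at the centre of its underside, z up, with a round steel chuck plate (108 mm across, top 22 mm up) in its middle. On that two dark dogs clamp a brass fitting 50 x 48 mm, threaded stubs at two ends, flat top 62 mm above the bench, one upright round bore in its middle. It is held rigidly; the gauge must not load it with more than 30 N.
- chuck (a point): Point on the chuck's centre line, 62 mm above the fixture's underside: level (exactly) with the brass top face. The fitting was clamped by eye: its bore centre (not reported) lies 5.5 to 7.5 mm to one side of this point, in any direction, and the fitting is turned any way. Bore 21.2 mm diameter, sharp edge, 34 mm deep. With the gauge home its foot is 30 mm below this level.
- rack: Wooden gauge rack fixed to the bench, 70 (x) x 250 (y) x 40 mm tall, origin at the centre of its underside. Three holes of 26 mm diameter, 34 mm deep, 80 mm apart along its y; each gauge hangs in one, pin down, collar resting on the rack's top, handle flats in line with the rack. Lift straight up at least 35 mm to clear.
- red_gauge: Bystander: plug gauge with a red handle and a 22 mm pin, otherwise like the green one, in another place of the rack. Leave it alone.
- yellow_gauge: Bystander: plug gauge with a yellow handle and a 16 mm pin, otherwise like the green one, in another place of the rack. Leave it alone.
- nipple: Bystander: brass hexagon nipple, 32 mm wide, 40 mm tall, standing loose on the bench; origin at the centre of its underside.
- elbow: Bystander: brass elbow fitting about 60 x 60 x 34 mm, loose on the bench; origin under its middle.
- collar: Bystander: brass ring 40 mm outside, 16 mm tall, loose on the bench; origin at the centre of its underside.
Things that resemble listed ones, but are neither listed nor needed, are in the scene too. Leave any purple look-alike of the gauge alone. Leave any red look-alike of the fixture alone.

How it is judged:
By the outcome, as a careful person would: the job done as asked, in the order asked, and still so for the second after the job is handed in, with the robot touching nothing.
It also fails if it takes over 72 s, if anything falls off the work surface, if the arm or the gripper's body presses on something with over 40 N, if the wrist force passes 120 N, or if a joint passes its speed limit or range.

## Working session

There is one attempt and no reset: what is moved stays moved. The work goes in short steps, Python scripts to look and compute and a tool call to move; the robot and the scene stay as the last step left them, time stands still between calls to the robot, and variables do not carry over. Pictures are saved under pics/ and viewed, at most 10 in all, crops included, and the job is handed in when it is done.

Besides the shell and the picture viewer there is one more tool, called after ">>>" by a JSON object that holds its "fn" and its "kwargs". carry_out: Moves the arm, as the interface text tells. Its arguments: {"type":"object","properties":{"steps":{"type":"array"},"grip_force":{"type":"number"}},"required":["steps"]}

```bash
ls; mkdir -p pics; cat > h.py <<'E'
from bench import *
import numpy as np, cv2
def R_of(q):
    w,x,y,z=q
    from scipy.spatial.transform import Rotation as R
    return R.from_quat([x,y,z,w]).as_matrix()
def cam(n):
    c=get_calibration(n); return np.array(c["mtx"],float),cv2.Rodrigues(np.array(c["rvec"],float))[0],np.array(c["tvec"],float).ravel()
def ray(n,uv,c=None):
    K,R,t=c or cam(n); u,v=uv
    x=(u-K[0,2])/K[0,0]; y=(v-K[1,2])/K[1,1]
    if n=="wrist":
        r=np.hypot(x,y); s=np.sin(r)/r if r>1e-9 else 1; d=np.array([x*s,y*s,np.cos(r)])
    else: d=np.array([x,y,1.])
    return -R.T@t, R.T@d
def at_z(n,uv,z,c=None):
    o,d=ray(n,uv,c); return o+d*(z-o[2])/d[2]
def at_depth(n,uv,D,c=None):
    o,d=ray(n,uv,c)
    K,R,t=c or cam(n); return o+d*D/(R@d)[2]
def proj(n,P,c=None):
    K,R,t=c or cam(n); p=R@np.asarray(P,float)+t
    if n=="wrist":
        r=np.hypot(p[0],p[1]); th=np.arctan2(r,p[2]); k=th/r if r>1e-9 else 1/p[2]
        return np.array([K[0,0]*p[0]*k+K[0,2],K[1,1]*p[1]*k+K[1,2]])
    return np.array([K[0,0]*p[0]/p[2]+K[0,2],K[1,1]*p[1]/p[2]+K[1,2]])
E
cat > a.py <<'E'
from h import *
for n in ["scene","side","wrist"]:
    c=cam(n); p,d=capture(n); cv2.imwrite(f"pics/{n}0.png",p); np.save(f"{n}0.npy",d)
    K,R,t=c; print(n,np.round(K,1).tolist(),"pos",np.round(-R.T@t,3),"ax",np.round(R[2],2))
    for k in (["gauge","fixture","rack","nipple","elbow","collar"] if n!="wrist" else ["gauge","fixture"]):
        for r in search_frame(n,k)[:4]:
            v,u=r["position"]; D=d[int(v),int(u)]
            print(k,round(r["p"],2),np.round([u,v]),np.round(at_depth(n,(u,v),D,c),3) if D>0 else None)
s=sense(); print(s["time"],s["tool_pos"],s["tcp_rot"],s["ft_force"])
E
python3 a.py
```

```text
pics
scene [[569.8, 0.0, 321.6], [0.0, 569.8, 238.5], [0.0, 0.0, 1.0]] pos [1.264 0.232 0.694] ax [-0.74 -0.28 -0.61]
gauge 0.91 [477. 281.] [0.523 0.223 0.077]
gauge 0.7 [452. 324.] [0.618 0.203 0.063]
fixture 0.8 [276. 207.] [ 0.392 -0.198  0.036]
fixture 0.61 [241. 262.] [ 0.582 -0.179  0.044]
rack 0.64 [478. 304.] [0.536 0.232 0.041]
rack 0.64 [526. 294.] [0.514 0.301 0.068]
nipple 0.94 [362. 258.] [0.478 0.016 0.029]
nipple 0.26 [475. 279.] [0.52  0.22  0.078]
elbow 0.87 [156. 234.] [ 0.557 -0.376  0.034]
collar 0.94 [313. 356.] [0.715 0.012 0.013]
side [[508.3, 0.0, 314.0], [0.0, 508.3, 239.1], [0.0, 0.0, 1.0]] pos [ 0.135 -0.518  0.773] ax [ 0.43  0.5  -0.75]
gauge 0.92 [219. 180.] [0.504 0.207 0.073]
gauge 0.87 [259. 166.] [0.601 0.203 0.055]
fixture 0.98 [293. 388.] [ 0.328 -0.239  0.06 ]
fixture 0.95 [373. 311.] [ 0.521 -0.219  0.048]
rack 0.78 [230. 203.] [0.498 0.169 0.038]
nipple 0.74 [261. 260.] [0.454 0.006 0.035]
elbow 0.64 [463. 386.] [ 0.533 -0.401  0.033]
elbow 0.21 [217. 180.] [0.5   0.21  0.072]
collar 0.54 [352. 205.] [0.703 0.016 0.007]
wrist [[371.6, 0.0, 314.9], [0.0, 371.6, 247.6], [0.0, 0.0, 1.0]] pos [0.549 0.082 0.384] ax [ 0.   -0.28 -0.96]
gauge 0.97 [379.  14.] [0.606 0.201 0.058]
gauge 0.89 [271.   8.] [0.51  0.209 0.051]
fixture 0.86 [314. 358.] [ 0.548 -0.157  0.022]
fixture 0.72 [152. 355.] [ 0.348 -0.163  0.022]
0.85 [ 5.50019554e-01 -3.76376207e-06  2.27519559e-01] [3.38070093e-05 7.07119310e-01 7.07094250e-01 4.70084221e-05] [-0.57434727  0.1580135  -0.34832158]
```

```bash
python3 -c "
import cv2,numpy as np
a=cv2.imread('pics/scene0.png');b=cv2.imread('pics/side0.png');c=cv2.imread('pics/wrist0.png')
x=cv2.resize(a[180:400,60:620],(800,314));y=cv2.resize(np.hstack([b[100:460,150:500]]),(278,286));z=cv2.resize(c,(381,286))
o=np.zeros((600,800,3),np.uint8);o[:314]=x;o[314:,:278]=y;o[314:,290:671]=z;cv2.imwrite('pics/m0.png',o)"
```

```text
(no output)
```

View pics/m0.png

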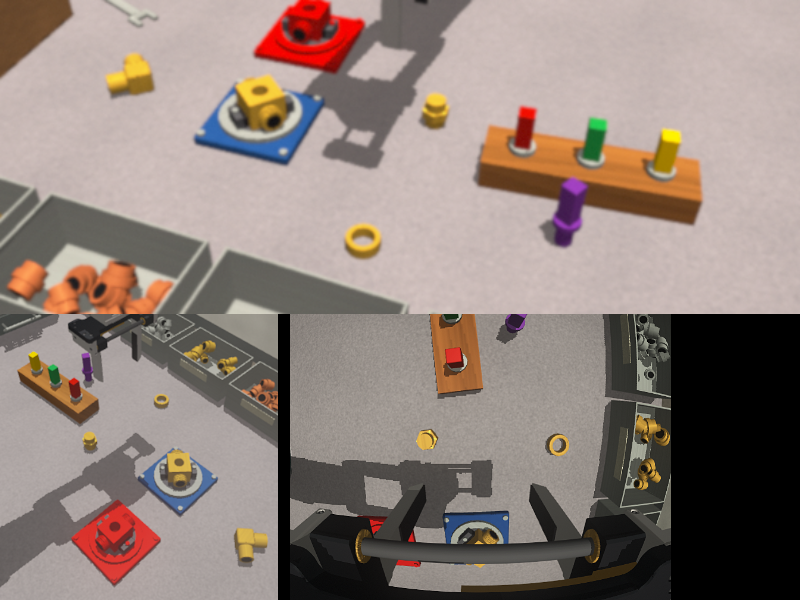

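The scene shows a green gauge in the middle of the rack (scene pixel 477,281). It could be confused with the purple look-alike standing free (452,324), the red gauge (~427,271) and the yellow gauge (~528,288). The blue fixture is at (241,262) and its red look-alike at (276,207). I choose the green gauge and the blue fixture, and measure them next.

```bash
cat > b.py <<'E'
from h import *
def pts(n,mask,d,c):
    vs,us=np.nonzero(mask&(d>0)); return np.array([at_depth(n,(u,v),d[v,u],c) for u,v in zip(us,vs)])
for n in ["scene","side"]:
    c=cam(n); p=cv2.imread(f"pics/{n}0.png"); d=np.load(f"{n}0.npy"); hsv=cv2.cvtColor(p,cv2.COLOR_BGR2HSV); h,s,v=cv2.split(hsv)
    for name,lo,hi in [("green",50,75),("yellow",25,33),("wood",8,17),("blue",100,120)]:
        m=((h>=lo)&(h<=hi)&(s>110)&(v>60)).astype(np.uint8)
        k,l,st,ce=cv2.connectedComponentsWithStats(m)
        P=pts(n,m>0,d,c)
        if name in("green","yellow"):
            P=P[(P[:,1]>0.1)&(P[:,2]<.12)&(P[:,0]<.6)]; T=P[P[:,2]>0.095-.002]; print(n,name,len(P),"top",np.round(T.mean(0),4) if len(T) else None,len(T),"all",P.mean(0).round(4),P.min(0).round(3),P.max(0).round(3))
        elif name=="wood":
            P=P[(P[:,1]>.05)&(P[:,1]<.4)&(abs(P[:,2]-.04)<.004)&(P[:,0]<.62)&(P[:,0]>.4)]
        else: P=P[(P[:,1]<0)&(abs(P[:,2]-.014)<.004)]
        if name in("wood","blue"):
            r=cv2.minAreaRect((P[:,:2]*1000).astype(np.float32)); print(n,name,len(P),r,P[:,2].mean())
E
python3 b.py
```

```text
scene green 313 top [0.5142 0.22   0.0979] 110 all [0.5181 0.2204 0.0818] [0.503 0.211 0.052] [0.524 0.229 0.102]
scene yellow 98 top [0.503  0.2998 0.0984] 95 all [0.5035 0.2974 0.0976] [0.492 0.211 0.069] [0.521 0.309 0.1  ]
scene wood 3507 ((511.1910400390625, 220.15069580078125), (75.35579681396484, 249.68934631347656), 5.94450569152832) 0.04018184200329063
scene blue 1058 ((551.6974487304688, -194.417236328125), (128.611328125, 128.50660705566406), 2.4323201179504395) 0.013950129373005842
side green 249 top [0.5075 0.2166 0.0964] 73 all [0.5065 0.2135 0.0789] [0.497 0.206 0.001] [0.572 0.329 0.099]
side yellow 59 top [0.5    0.298  0.0966] 50 all [0.5038 0.3004 0.089 ] [ 0.491  0.224 -0.   ] [0.563 0.425 0.1  ]
side wood 1797 ((507.8409729003906, 217.95614624023438), (73.4898452758789, 251.8587188720703), 6.2823662757873535) 0.038868011611970635
side blue 1270 ((547.8602905273438, -197.74757385253906), (128.9182586669922, 127.56079864501953), 2.6899588108062744) 0.013573848369258457
```

>>> {"fn": "carry_out", "kwargs": {"steps": [[[-10,45,0],[0,0,0],0.2],[[-8,90,0],[0,0,-0.05],0.2],[[0,0,0],[0,0,0],0.2]]}}

```text
time: 1.15
tool_pos: [0.6037, -0.0056, 0.2055]
tcp_rot: [-0.01, 0.708, 0.706, -0.008]
ft_force: [-1.2, 0.2, -6.6]
opening: 0.0734
finger_force: 0.0
```

>>> {"fn": "carry_out", "kwargs": {"steps": [[[0,0,0],[0,0,0],0.2],[[0,0,0],[0,0,0],0.2]]}}

```text
time: 1.35
tool_pos: [0.5897, -0.0034, 0.2243]
tcp_rot: [-0.002, 0.707, 0.707, -0.002]
ft_force: [-0.5, 0.5, 0.6]
opening: 0.0581
finger_force: 0.0
```

>>> {"fn": "carry_out", "kwargs": {"steps": [[[45,-16,0],[0,0,-0.02],0.2],[[90,-32,0],[0,0,-0.04],0.2],[[135,-48,0],[0,0,-0.06],0.2],[[180,-64,10],[0,0,-0.08],0.2],[[222,-79,30],[0,0,-0.105],0.2]]}}

```text
time: 1.85
tool_pos: [0.5129, 0.221, 0.2052]
tcp_rot: [0.004, 0.669, 0.744, 0.007]
ft_force: [0.1, -0.3, 0.5]
opening: 0.0559
finger_force: 0.0
```

>>> {"fn": "carry_out", "kwargs": {"steps": [[[0,0,0],[0,0,0],0.2],[[0,0,0],[0,0,0],0.2],[[0,0,0],[0,0,0],0.2]]}}

```text
time: 2.15
tool_pos: [0.5126, 0.2178, 0.201]
tcp_rot: [0.002, 0.669, 0.743, 0.003]
ft_force: [-0.8, -1.2, 0.8]
opening: 0.0561
finger_force: 0.0
```

```bash
cat > c.py <<'E'
from h import *
s=sense(); c=cam("wrist"); p,d=capture("wrist"); cv2.imwrite("pics/w1.png",p)
R=R_of(s["tcp_rot"]); T=np.array(s["tool_pos"]); print(s["time"],T.round(4),"yaw tool y",np.degrees(np.arctan2(R[1,1],R[0,1])).round(2), "toolz",R[:,2].round(4))
print([(r["p"],r["position"]) for r in search_frame("wrist","gauge")[:3]])
h,sa,v=cv2.split(cv2.cvtColor(p,cv2.COLOR_BGR2HSV)); m=((h>=50)&(h<=75)&(sa>110)&(v>60)&(d>0))
P=np.array([at_depth("wrist",(u,w),d[w,u],c) for w,u in zip(*np.nonzero(m))]); t=P[(P[:,2]>.094)&(P[:,2]<.103)]
print(len(P),len(t),P.max(0),"top rect",cv2.minAreaRect((t[:,:2]*1000).astype(np.float32)),t[:,2].mean())
x=cv2.minAreaRect((t[:,:2]*1000).astype(np.float32))[0]
print("delta tool",(R.T@(np.array([x[0]/1000,x[1]/1000,.076])-(T+.003*R[:,2]))*1000).round(1))
cv2.imwrite("pics/w1c.png",p)
E
python3 c.py
```

```text
2.15 [0.5126 0.2178 0.201 ] yaw tool y 5.95 toolz [ 0.0067  0.0013 -1.    ]
[(0.76, [256.3, 425.2]), (0.55, [240.3, 309.1])]
941 663 [0.51973785 0.23058924 0.09981242] top rect ((509.2119140625, 220.02676391601562), (19.31220054626465, 19.321840286254883), 6.0166916847229) 0.09769394051471643
delta tool [  2.5  -4.  122. ]
```

View pics/w1c.png

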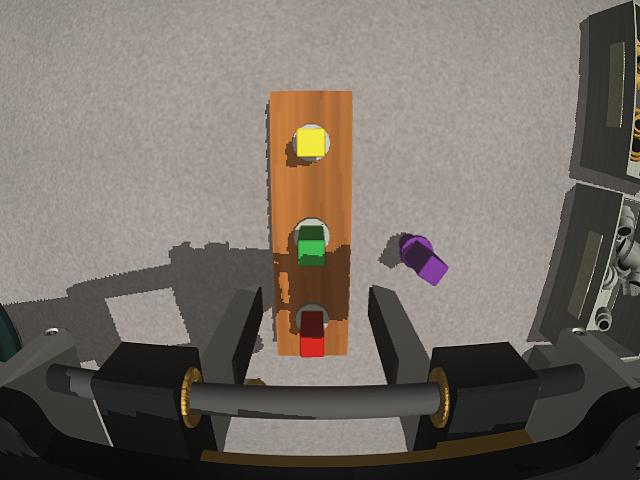

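The wrist view shows the green gauge (312,246) between yellow (311,142) and red (312,335), with purple standing apart at (425,256). Green is the right one, and the jaws are square to it.

>>> {"fn": "carry_out", "kwargs": {"steps": [[[1,-1,20],[0,0,0],0.1],[[2,-2,40],[0,0,0],0.1],[[2,-2,60],[0,0,0],0.1],[[2,-2,60],[0,0,0],0.1],[[2,-2,60],[0,0,0],0.1]]}}

```text
time: 2.75
tool_pos: [0.5097, 0.2193, 0.1382]
tcp_rot: [0.0, 0.67, 0.743, 0.0]
ft_force: [0.5, 0.6, -0.0]
opening: 0.0517
finger_force: 0.0
```

```bash
python3 c.py
```

```text
2.75 [0.5097 0.2193 0.1382] yaw tool y 5.92 toolz [ 6.e-04  1.e-04 -1.e+00]
[(0.82, [284.7, 452.3]), (0.56, [269.7, 314.9])]
1630 1088 [0.51959617 0.23067232 0.10007258] top rect ((509.2513427734375, 219.9889678955078), (19.53536605834961, 19.961511611938477), 5.197734355926514) 0.097654902767519
delta tool [ 0.7 -0.4 59.2]
```

>>> {"fn": "carry_out", "kwargs": {"steps": [[[0.5,0,20],[0,0,0],0.1],[[0.5,0,40],[0,0,0],0.1],[[0.5,0,59],[0,0,0],0.1],[[0.5,0,59],[0,0,0],0.1],[[0.5,0,59],[0,0,0],0.1]]}}

```text
time: 3.35
tool_pos: [0.5097, 0.2208, 0.0797]
tcp_rot: [0.0, 0.669, 0.743, 0.001]
ft_force: [-0.2, 0.7, -0.4]
opening: 0.0518
finger_force: 0.0
```

>>> {"fn": "carry_out", "kwargs": {"steps": [[[0,0,0],[0,0,0],-0.9],[[0,0,0],[0,0,0],-0.9],[[0,0,0],[0,0,0],-0.9],[[0,0,0],[0,0,0],-0.9],[[0,0,0],[0,0,0],-0.9]], "grip_force": 45}}

```text
time: 3.85
tool_pos: [0.5094, 0.2208, 0.079]
tcp_rot: [0.0, 0.669, 0.743, 0.001]
ft_force: [1.4, -0.5, 1.4]
opening: 0.02
finger_force: 45.0
```

>>> {"fn": "carry_out", "kwargs": {"steps": [[[0,0,-8],[0,0,0],-0.9],[[0,0,-25],[0,0,0],-0.9],[[0,0,-50],[0,0,0],-0.9],[[0,0,-80],[0,0,0],-0.9],[[0,0,-115],[0,0,0],-0.9]]}}

```text
time: 4.35
tool_pos: [0.5078, 0.2204, 0.1932]
tcp_rot: [-0.001, 0.669, 0.743, -0.002]
ft_force: [0.1, 0.7, -1.4]
opening: 0.0194
finger_force: 45.0
```

```bash
python3 - <<'E'
from h import *
s=sense();R=R_of(s["tcp_rot"]);T=np.array(s["tool_pos"]);print(T,s["opening"],s["ft_force"],(R.T@(np.array([.55,-.196,.2])-T)*1000).round(1))
E
```

```text
[0.50782581 0.22036776 0.19323034] 0.019393342098399793 [ 0.14142968  0.66924341 -1.38333426] [-418.5   -1.7   -6.4]
```

>>> {"fn": "carry_out", "kwargs": {"steps": [[[-25,0,-10],[0,0,0],-0.9],[[-65,0,-20],[0,0,0],-0.9],[[-105,0,-25],[0,0,0],-0.9],[[-145,0,-25],[0,0,0],-0.9],[[-185,0,-25],[0,0,0],-0.9]]}}

```text
time: 4.85
tool_pos: [0.528, 0.0353, 0.2188]
tcp_rot: [-0.0, 0.669, 0.743, 0.0]
ft_force: [1.4, 0.1, -2.3]
opening: 0.0198
finger_force: 45.0
```

>>> {"fn": "carry_out", "kwargs": {"steps": [[[-40,0,0],[0,0,0],-0.9],[[-80,0,0],[0,0,0],-0.9],[[-120,0,0],[0,0,0],-0.9],[[-160,0,0],[0,0,0],-0.9],[[-200,0,0],[0,0,0],-0.9]]}}

```text
time: 5.35
tool_pos: [0.5489, -0.1636, 0.2184]
tcp_rot: [-0.0, 0.669, 0.743, -0.0]
ft_force: [0.5, 0.6, -1.6]
opening: 0.0196
finger_force: 45.0
```

>>> {"fn": "carry_out", "kwargs": {"steps": [[[-20,0,0],[0,0,0],-0.9],[[-34,-1,0],[0,0,0],-0.9],[[-34,-1,0],[0,0,0],-0.9],[[-34,-1,0],[0,0,0],-0.9],[[-34,-1,0],[0,0,0],-0.9]]}}

```text
time: 5.85
tool_pos: [0.5519, -0.1947, 0.2186]
tcp_rot: [-0.0, 0.668, 0.744, 0.0]
ft_force: [0.0, -0.2, -2.5]
opening: 0.0201
finger_force: 45.0
```

```bash
cat > d.py <<'E'
from h import *
import sys
s=sense(); c=cam("wrist"); p,d=capture("wrist"); cv2.imwrite("pics/w2.png",p); np.save("w2.npy",d)
R=R_of(s["tcp_rot"]); T=np.array(s["tool_pos"]); print(s["time"],T.round(4),"yaw",np.degrees(np.arctan2(R[1,1],R[0,1])).round(2),"toolz",R[:,2].round(4),s["opening"],np.round(s["ft_force"],1))
tip=T+R[:,2]*.069; print("tip px",proj("wrist",tip,c)," chuck px",proj("wrist",[.55,-.196,.062],c))
cv2.imwrite("pics/w2c.png",cv2.resize(p[130:370,155:475],(800,600)))
E
python3 d.py
```

```text
5.85 [ 0.5519 -0.1947  0.2186] yaw 6.11 toolz [ 1.e-04  6.e-04 -1.e+00] 0.020124190149968284 [ 0.  -0.2 -2.5]
tip px [316.43786659 271.24320397]  chuck px [313.61408916 238.34118552]
```

View pics/w2c.png

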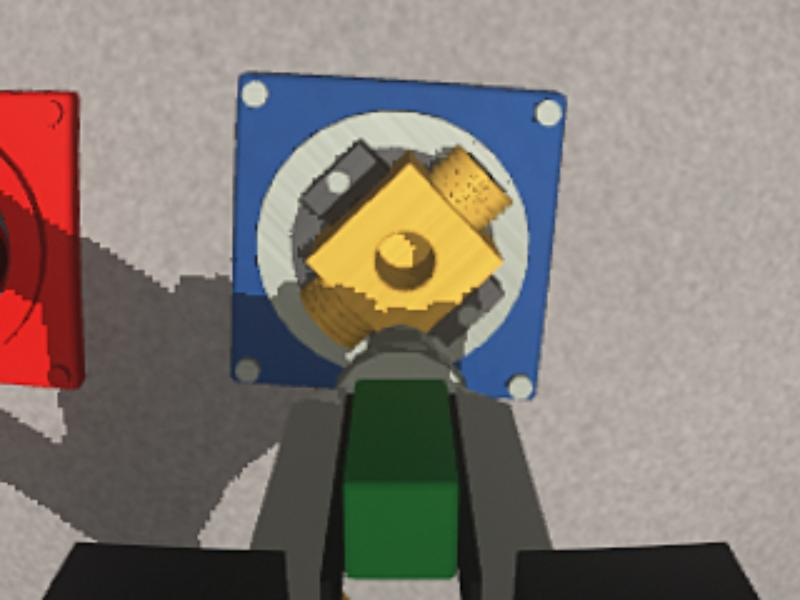

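The wrist view shows the bore at about full-frame (317,235) on the brass top, with the pin foot just below it at about (316,265). I'll rectify the image to measure both precisely.

```bash
cat > e.py <<'E'
from h import *
def rect(p,c,ctr,z,half=30,res=.1,n="wrist"):
    g=np.arange(-half,half,res)/1000; X,Y=np.meshgrid(ctr[0]+g,ctr[1]-g)
    K,R,t=c; q=np.stack([X,Y,np.full_like(X,z)],-1)@R.T+t
    if n=="wrist":
        r=np.hypot(q[...,0],q[...,1]); k=np.arctan2(r,q[...,2])/np.maximum(r,1e-9)
    else: k=1/q[...,2]
    return cv2.remap(p,(K[0,0]*q[...,0]*k+K[0,2]).astype(np.float32),(K[1,1]*q[...,1]*k+K[1,2]).astype(np.float32),cv2.INTER_CUBIC)
def circ(im,d,res=.1,prior=None,w=6,show=None):
    # best circle of diameter d mm by edge strength (radial gradient: bright outside)
    g=cv2.GaussianBlur(cv2.cvtColor(im,cv2.COLOR_BGR2GRAY).astype(np.float32),(0,0),3)
    gx=cv2.Sobel(g,cv2.CV_32F,1,0);gy=cv2.Sobel(g,cv2.CV_32F,0,1)
    a=np.linspace(0,2*np.pi,180,endpoint=False); r=d/2/res; best=[]
    x0,y0=prior if prior is not None else (im.shape[1]/2,im.shape[0]/2)
    for cx in np.arange(x0-w/res,x0+w/res,2):
        for cy in np.arange(y0-w/res,y0+w/res,2):
            x=(cx+r*np.cos(a)).astype(int);y=(cy+r*np.sin(a)).astype(int)
            s=gx[y,x]*np.cos(a)+gy[y,x]*np.sin(a); best.append((np.clip(s,0,np.inf).clip(0,60).mean(),cx,cy))
    return max(best)
if __name__=="__main__":
    p=cv2.imread("pics/w2.png"); c=cam("wrist"); s=sense(); R=R_of(s["tcp_rot"]);T=np.array(s["tool_pos"]); tip=T+R[:,2]*.069
    b0=at_z("wrist",(317,234.8),.062,c); print("bore guess",b0.round(4))
    im=rect(p,c,b0,.062); sc,cx,cy=circ(im,21.2); B=np.array([b0[0]+(cx-300)*1e-4,b0[1]-(cy-300)*1e-4,.062]); print("bore",B.round(4),sc)
    it=rect(p,c,tip,tip[2])
    cv2.circle(im,(int(cx),int(cy)),106,(255,0,255),1); cv2.circle(it,(300,300),100,(255,0,255),1)
    cv2.imwrite("pics/r2.png",cv2.resize(np.hstack([im,it]),(800,400)))
    print("to bore in tool mm",(R.T@(B-tip)*1000).round(1))
E
python3 e.py
```

```text
bore guess [ 0.5527 -0.1926  0.062 ]
bore [ 0.5523 -0.192   0.062 ] 47.66405706964612
to bore in tool mm [ 2.6  0.6 87.7]
```

View pics/r2.png

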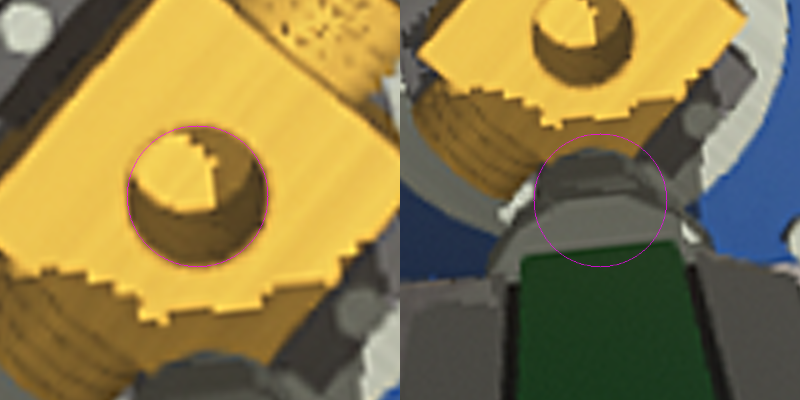

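```bash
cat > f.py <<'E'
from h import *
p=cv2.imread("pics/w2.png"); d=np.load("w2.npy"); c=cam("wrist"); s=sense(); R=R_of(s["tcp_rot"]);T=np.array(s["tool_pos"])
h,sa,v=cv2.split(cv2.cvtColor(p,cv2.COLOR_BGR2HSV)); m=((h>=50)&(h<=75)&(sa>110)&(v>40)&(d>0))
P=np.array([(R.T@(at_depth("wrist",(u,w),d[w,u],c)-T))*1000 for w,u in zip(*np.nonzero(m))])
t=P[P[:,2]<-15]; print("top face tool mm",len(t),cv2.minAreaRect(t[:,:2].astype(np.float32)),np.median(t[:,2]))
f=P[(P[:,2]>-15)]; print("front face x vs z:",np.polyfit(f[:,2],f[:,0],1).round(3),len(f),f[:,1].min(),f[:,1].max(),f[:,2].min(),f[:,2].max())
ma=((sa<60)&(d>0)); Q=np.array([(R.T@(at_depth("wrist",(u,w),d[w,u],c)-T))*1000 for w,u in zip(*np.nonzero(ma))])
Q=Q[(abs(Q[:,1])<12)&(abs(Q[:,0])<18)]
for lo,hi in((30,33),(34,39),(40,50),(50,60),(60,72)):
    q=Q[(Q[:,2]>lo)&(Q[:,2]<hi)]; print(lo,hi,len(q),q[:,0].max() if len(q) else None)
print("pin zmax",Q[Q[:,2]<80][:,2].max())
im=cv2.resize(p[220:320,250:383],(798,600),interpolation=cv2.INTER_CUBIC)
a=np.linspace(0,2*np.pi,90)
for ox,col in((0,(255,0,255)),(-2,(0,255,255))):
    for r,z in((9,69),(10,68),(16,39),(16,31)):
        q=np.array([proj("wrist",T+R@np.array([ox+r*np.cos(k),r*np.sin(k),z])/1000,c) for k in a])
        cv2.polylines(im,[((q-[250,220])*6).astype(np.int32)],True,col,1)
cv2.imwrite("pics/o2.png",im)
E
python3 f.py
```

```text
top face tool mm 1876 ((-0.6999578475952148, -1.0600833892822266), (20.22451400756836, 19.689428329467773), 0.4165920615196228) -18.6128058292531
front face x vs z: [0.    8.522] 1506 -10.797073612472653 8.597155026654924 -14.9971531629474 30.24617537618715
30 33 434 14.672830960129145
34 39 99 14.380189658259235
40 50 0 None
50 60 51 9.025427857982207
60 72 93 8.808981026253209
pin zmax 68.44792037002574
```

View pics/o2.png

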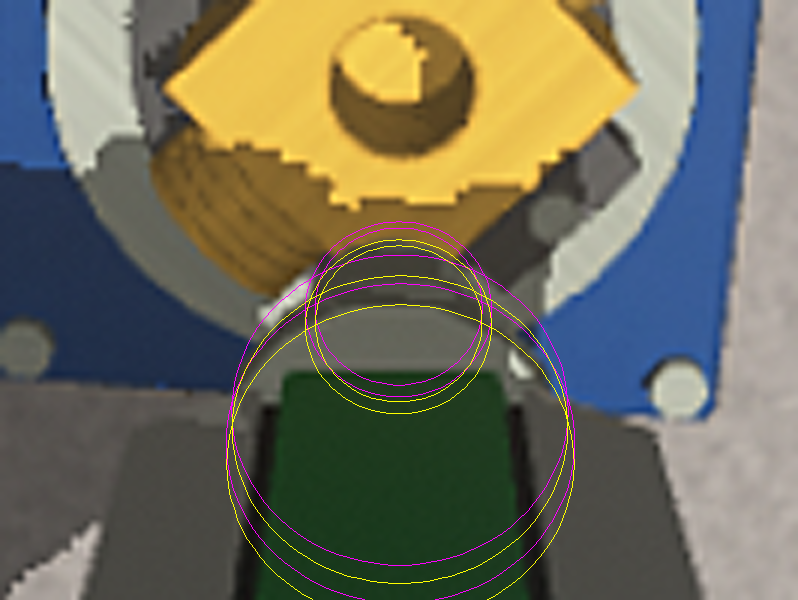

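>>> {"fn": "carry_out", "kwargs": {"steps": [[[-22,0,15],[0,0,0],-0.9],[[-22,0,35],[0,0,0],-0.9],[[-22,0,55],[0,0,0],-0.9],[[-22,0,68],[0,0,0],-0.9],[[-22,0,75],[0,0,0],-0.9]]}}

```text
time: 6.4
tool_pos: [0.5537, -0.2168, 0.142]
tcp_rot: [-0.001, 0.669, 0.744, -0.0]
ft_force: [-0.1, -0.8, -2.2]
opening: 0.0198
finger_force: 45.0
```

>>> {"fn": "carry_out", "kwargs": {"steps": [[[0,0,0],[0,0,0],-0.9],[[0,0,0],[0,0,0],-0.9],[[0,0,0],[0,0,0],-0.9],[[0,0,0],[0,0,0],-0.9]]}}

```text
time: 6.8
tool_pos: [0.5547, -0.2182, 0.1447]
tcp_rot: [0.001, 0.669, 0.743, 0.0]
ft_force: [0.7, -0.1, -1.1]
opening: 0.0198
finger_force: 45.0
```

```bash
python3 d.py; cat > g.py <<'E'
from e import *
p=cv2.imread("pics/w2.png"); d=np.load("w2.npy"); c=cam("wrist"); s=sense(); R=R_of(s["tcp_rot"]);T=np.array(s["tool_pos"]); tip=T+R[:,2]*.069
h,sa,v=cv2.split(cv2.cvtColor(p,cv2.COLOR_BGR2HSV)); m=((h>=50)&(h<=75)&(sa>110)&(v>40)&(d>0))
P=np.array([(R.T@(at_depth("wrist",(u,w),d[w,u],c)-T))*1000 for w,u in zip(*np.nonzero(m))])
t=P[P[:,2]<-15]; print("top face tool mm",cv2.minAreaRect(t[:,:2].astype(np.float32)),np.median(t[:,2]))
b0=np.array([.5523,-.192,.062])
im=rect(p,c,b0,.062); sc,cx,cy=circ(im,21.2); B=np.array([b0[0]+(cx-300)*1e-4,b0[1]-(cy-300)*1e-4,.062]); print("bore",B.round(4),sc)
print("nominal tip to bore in tool mm",(R.T@(B-tip)*1000).round(1))
x0,y0=int(proj("wrist",tip,c)[0])-66,int(proj("wrist",tip,c)[1])-70
big=cv2.resize(p[y0:y0+100,x0:x0+133],(798,600),interpolation=cv2.INTER_CUBIC); a=np.linspace(0,2*np.pi,90)
for ox,oy,col in((0,0,(255,0,255)),(-2,-1,(0,255,255))):
    for r,z in((9,69),(10,68),(16,39)):
        q=np.array([proj("wrist",T+R@np.array([ox+r*np.cos(k),oy+r*np.sin(k),z])/1000,c) for k in a])
        cv2.polylines(big,[((q-[x0,y0])*6).astype(np.int32)],True,col,1)
q=np.array([proj("wrist",B+np.array([10.6*np.cos(k),10.6*np.sin(k),0])/1000,c) for k in a]); cv2.polylines(big,[((q-[x0,y0])*6).astype(np.int32)],True,(255,0,0),1)
cv2.imwrite("pics/o3.png",big)
E
python3 g.py
```

```text
6.8 [ 0.5547 -0.2182  0.1447] yaw 6.02 toolz [ 0.002 -0.001 -1.   ] 0.01979332738730379 [ 0.7 -0.1 -1.1]
tip px [316.44192531 271.26546315]  chuck px [312.58493204 232.04141417]
top face tool mm ((-0.6198606491088867, -1.0658655166625977), (20.161209106445312, 19.65019416809082), 0.2516855001449585) -18.62204931834673
bore [ 0.5519 -0.1916  0.062 ] 49.6406724896706
nominal tip to bore in tool mm [26.8 -0.  13.5]
```

View pics/o3.png

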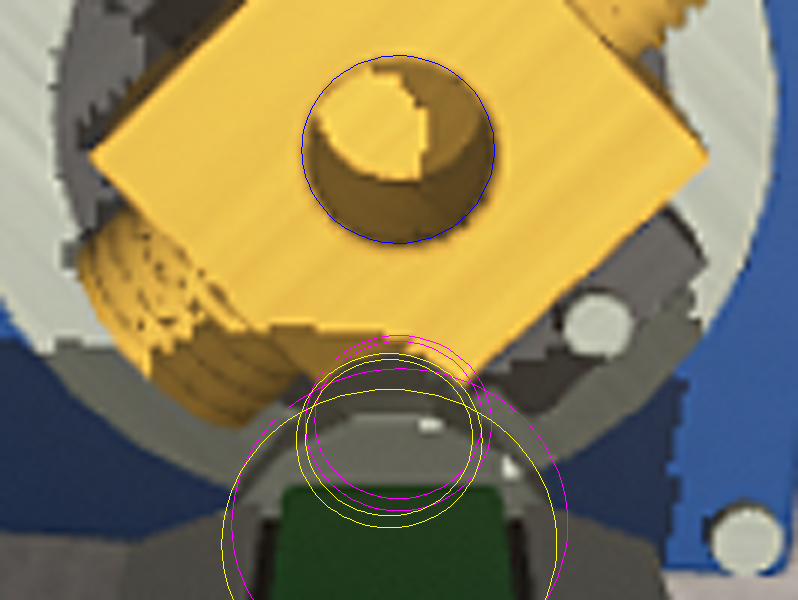

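```bash
cat > k.py <<'E'
from h import *
# fit tip offset (tool mm) of the held gauge from depth silhouette of pin+collar
def fit(d,c,R,T):
    x0,y0,S=240,180,4
    K,Rc,t=c; dd=cv2.resize(d[y0:y0+130,x0:x0+150],None,fx=S,fy=S,interpolation=cv2.INTER_NEAREST)
    tipd=(Rc@(T+R@np.array([0,0,.069]))+t)[2]
    fg=((dd>0)&(dd<tipd+.006)).astype(np.uint8)
    a=np.linspace(0,2*np.pi,72)
    def ren(ox,oy):
        im=np.zeros_like(fg)
        for G in (((9,69),(10,68),(10,39)),((16,39),(16,31))):
            q=np.array([proj("wrist",T+R@np.array([ox+r*np.cos(k),oy+r*np.sin(k),z])/1000,c) for r,z in G for k in a])
            cv2.fillConvexPoly(im,cv2.convexHull(((q-[x0,y0]+.5)*S).astype(np.int32)),1)
        return im
    # compare only in band above collar (pin part): rows up to the collar's middle
    row=int((proj("wrist",T+R@np.array([13,0,39])/1000,c)[1]-y0)*S); col=int((proj("wrist",T+R@np.array([0,0,69])/1000,c)[0]-x0)*S)
    w=np.zeros_like(fg); w[:row,col-90:col+90]=1
    best=[]
    for ox in np.arange(-4,2.1,.25):
        for oy in np.arange(-3,3.1,.25):
            im=ren(ox,oy); best.append((int(((im!=fg)*w).sum()),ox,oy))
    best.sort(); return best[:4],int((fg*w).sum())
if __name__=="__main__":
    s=sense(); print(fit(np.load("w2.npy"),cam("wrist"),R_of(s["tcp_rot"]),np.array(s["tool_pos"])))
E
python3 k.py
```

```text
([(23187, np.float64(-1.75), np.float64(-1.0)), (23206, np.float64(-1.75), np.float64(-0.75)), (23213, np.float64(-1.75), np.float64(-1.25)), (23232, np.float64(-2.0), np.float64(-1.0))], 25352)
```

>>> {"fn": "carry_out", "kwargs": {"steps": [[[0,4.6,0.3],[0.065,0,0],-0.9],[[7,9.2,0.8],[0.131,0,0],-0.9],[[14,13.8,1.5],[0.196,0,0],-0.9],[[21,18.2,2.5],[0.262,0,0],-0.9],[[28.6,18.9,6],[0.262,0,0],-0.9]]}}

```text
time: 7.35
tool_pos: [0.5717, -0.187, 0.1365]
tcp_rot: [-0.087, 0.663, 0.737, -0.097]
ft_force: [1.4, -0.5, -2.1]
opening: 0.0199
finger_force: 45.0
```

>>> {"fn": "carry_out", "kwargs": {"steps": [[[0,0,0],[0,0,0],-0.9],[[0,0,0],[0,0,0],-0.9],[[0,0,0],[0,0,0],-0.9],[[0,0,0],[0,0,0],-0.9],[[0,0,0],[0,0,0],-0.9]]}}

```text
time: 7.85
tool_pos: [0.5698, -0.188, 0.1381]
tcp_rot: [-0.087, 0.664, 0.737, -0.097]
ft_force: [-0.2, -0.4, -1.2]
opening: 0.0198
finger_force: 45.0
```

```bash
cat > l.py <<'E'
from h import *
import sys
# state of the gauge vs the bore, in upright tool axes U (x,y horizontal with yaw 6 deg, z down)
B=np.array([.5519,-.1916,.062]); o=np.array([-1.8,-1.0,69.3])
s=sense(); R=R_of(s["tcp_rot"]);T=np.array(s["tool_pos"])
y=np.radians(6.0); U=np.array([[-np.sin(y),np.cos(y),0],[np.cos(y),np.sin(y),0],[0,0,-1]]).T
g=U.T@R
tip=U.T@(T-B)*1000+g@o; low=tip+g@np.array([0,9,0])
print("t",s["time"],"T",T.round(4),"tip rel bore",tip.round(2),"low edge",low.round(2))
print("lean about x,y deg",np.degrees([np.arcsin(-g[1,2]),np.arcsin(g[0,2])]).round(2),"yaw",np.degrees(np.arctan2(R[1,1],R[0,1])).round(2),"F tool-upright",(U.T@np.array(s["ft_force"])).round(1),"M",(U.T@np.array(s["moment"])).round(2),"open",round(s["opening"],4))
print("move 1mm down / along bore axis in tool axes:",(g.T@[0,0,1]).round(3),"y:",(g.T@[0,1,0]).round(3))
if len(sys.argv)>1:
    c=cam("wrist"); p,d=capture("wrist")
    u,v=proj("wrist",T+R@o/1000,c); x0,y0=int(u)-66,int(v)-60
    big=cv2.resize(p[y0:y0+100,x0:x0+133],(798,600),interpolation=cv2.INTER_CUBIC); a=np.linspace(0,2*np.pi,90)
    q=np.array([proj("wrist",B+np.array([10.6*np.cos(k),10.6*np.sin(k),0])/1000,c) for k in a]); cv2.polylines(big,[((q-[x0,y0])*6).astype(np.int32)],True,(255,0,0),1)
    for r,dz in((9,0),(10,-1)):
        q=np.array([proj("wrist",T+R@(o+np.array([r*np.cos(k),r*np.sin(k),dz]))/1000,c) for k in a]); cv2.polylines(big,[((q-[x0,y0])*6).astype(np.int32)],True,(0,255,255),1)
    cv2.imwrite(f"pics/{sys.argv[1]}.png",big)
E
python3 l.py t1
```

```text
t 7.85 T [ 0.5698 -0.188   0.1381] tip rel bore [-0.11 -0.7  -9.41] low edge [-0.12  7.99 -7.09]
lean about x,y deg [14.95 -0.02] yaw 5.96 F tool-upright [-0.3 -0.2  1.2] M [-0.21 -0.03 -0.02] open 0.0198
move 1mm down / along bore axis in tool axes: [0.    0.258 0.966] y: [ 0.     0.966 -0.258]
```

View pics/t1.png

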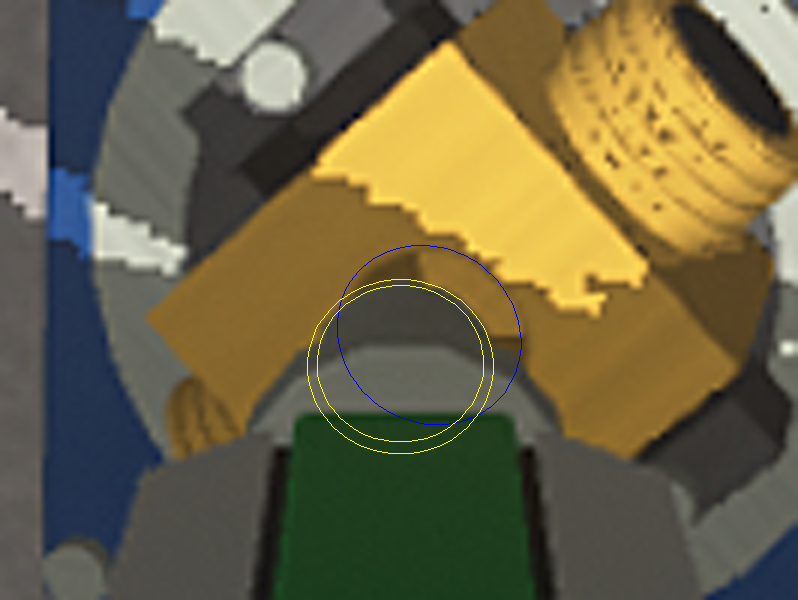

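>>> {"fn": "carry_out", "kwargs": {"steps": [[[0.1,0.7,1.7],[0,0,0],-0.9],[[0.1,1.4,3.4],[0,0,0],-0.9],[[0.1,2.1,5.1],[0,0,0],-0.9],[[0.1,2.1,5.1],[0,0,0],-0.9],[[0.1,2.1,5.1],[0,0,0],-0.9]]}}

```text
time: 8.4
tool_pos: [0.5707, -0.1873, 0.1318]
tcp_rot: [-0.088, 0.663, 0.737, -0.097]
ft_force: [-1.4, 0.3, -1.2]
opening: 0.0199
finger_force: 45.0
```

```bash
python3 l.py
```

```text
t 8.4 T [ 0.5707 -0.1873  0.1318] tip rel bore [ 0.49  0.16 -3.14] low edge [ 0.49  8.85 -0.81]
lean about x,y deg [15.03  0.  ] yaw 6.02 F tool-upright [ 0.4 -1.3  1.2] M [-0.25  0.03 -0.01] open 0.0199
move 1mm down / along bore axis in tool axes: [-0.     0.259  0.966] y: [-0.     0.966 -0.259]
```

>>> {"fn": "carry_out", "kwargs": {"steps": [[[-0.1,0.1,0.9],[0,0,0],-0.9],[[-0.1,0.3,1.8],[0,0,0],-0.9],[[-0.2,0.5,2.7],[0,0,0],-0.9],[[-0.2,0.7,3.6],[0,0,0],-0.9],[[-0.2,0.7,3.6],[0,0,0],-0.9]]}}

```text
time: 8.9
tool_pos: [0.5703, -0.1878, 0.1282]
tcp_rot: [-0.087, 0.663, 0.737, -0.097]
ft_force: [-0.7, -0.2, -2.1]
opening: 0.0199
finger_force: 45.0
```

```bash
python3 l.py t2
```

```text
t 8.9 T [ 0.5703 -0.1878  0.1282] tip rel bore [ 0.02 -0.2   0.43] low edge [0.02 8.49 2.77]
lean about x,y deg [15.03 -0.02] yaw 6.0 F tool-upright [-0.1 -0.7  2.1] M [-0.19 -0.09 -0.02] open 0.0199
move 1mm down / along bore axis in tool axes: [0.    0.259 0.966] y: [-0.     0.966 -0.259]
```

View pics/t2.png

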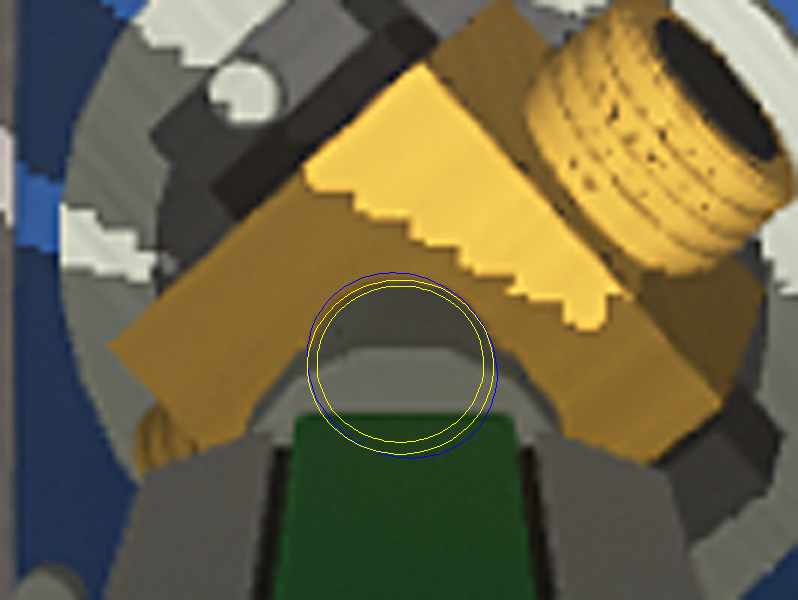

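>>> {"fn": "carry_out", "kwargs": {"steps": [[[0,-2.2,0.3],[-0.033,0,0],-0.9],[[0,-4.4,0.65],[-0.0655,0,0],-0.9],[[0,-6.6,1.1],[-0.098,0,0],-0.9],[[0,-8.8,1.6],[-0.131,0,0],-0.9],[[0,-8.8,1.6],[-0.131,0,0],-0.9]]}}

```text
time: 9.45
tool_pos: [0.5608, -0.1887, 0.1297]
tcp_rot: [-0.044, 0.668, 0.741, -0.049]
ft_force: [-0.4, 0.1, -1.5]
opening: 0.0197
finger_force: 45.0
```

```bash
python3 l.py
```

```text
t 9.45 T [ 0.5608 -0.1887  0.1297] tip rel bore [ 0.15 -0.82  0.86] low edge [0.14 8.11 2.04]
lean about x,y deg [ 7.48 -0.01] yaw 5.97 F tool-upright [ 0.2 -0.4  1.5] M [-0.11 -0.01  0.04] open 0.0197
move 1mm down / along bore axis in tool axes: [0.    0.13  0.991] y: [ 0.     0.991 -0.13 ]
```

>>> {"fn": "carry_out", "kwargs": {"steps": [[[0,-2.0,0.5],[-0.033,0,0],-0.9],[[-0.1,-4.05,1.0],[-0.0655,0,0],-0.9],[[-0.1,-6.1,1.6],[-0.098,0,0],-0.9],[[-0.1,-8.1,2.2],[-0.131,0,0],-0.9],[[-0.1,-8.1,2.2],[-0.131,0,0],-0.9]]}}

```text
time: 9.95
tool_pos: [0.5527, -0.1898, 0.1283]
tcp_rot: [0.0, 0.669, 0.743, -0.0]
ft_force: [-0.6, -0.5, -2.1]
opening: 0.0198
finger_force: 45.0
```

>>> {"fn": "carry_out", "kwargs": {"steps": [[[0,0,0],[0,0,0],-0.9],[[0,0,0],[0,0,0],-0.9]]}}

```text
time: 10.15
tool_pos: [0.5533, -0.1898, 0.128]
tcp_rot: [-0.0, 0.669, 0.743, -0.001]
ft_force: [-1.8, -1.3, -0.2]
opening: 0.0197
finger_force: 45.0
```

```bash
python3 l.py
```

```text
t 10.15 T [ 0.5533 -0.1898  0.128 ] tip rel bore [-0.18  0.48  3.29] low edge [-0.18  9.48  3.3 ]
lean about x,y deg [ 0.09 -0.03] yaw 6.02 F tool-upright [-1.1 -2.   0.2] M [ 0.42 -0.36  0.02] open 0.0197
move 1mm down / along bore axis in tool axes: [0.001 0.001 1.   ] y: [-0.     1.    -0.001]
```

>>> {"fn": "carry_out", "kwargs": {"steps": [[[-0.1,-0.4,0.6],[0,0,0],-0.9],[[-0.1,-0.4,1.4],[0,0,0],-0.9],[[-0.1,-0.4,2.2],[0,0,0],-0.9],[[-0.1,-0.4,3],[0,0,0],-0.9],[[-0.1,-0.4,3],[0,0,0],-0.9]]}}

```text
time: 10.65
tool_pos: [0.5531, -0.1898, 0.1249]
tcp_rot: [0.0, 0.669, 0.743, -0.0]
ft_force: [0.1, -1.6, -1.4]
opening: 0.0198
finger_force: 45.0
```

```bash
python3 l.py
```

```text
t 10.65 T [ 0.5531 -0.1898  0.1249] tip rel bore [-0.2   0.4   6.41] low edge [-0.2   9.4   6.41]
lean about x,y deg [-0.02 -0.03] yaw 6.01 F tool-upright [-1.6 -0.1  1.4] M [ 0.13 -0.53  0.02] open 0.0198
move 1mm down / along bore axis in tool axes: [ 0. -0.  1.] y: [-0.  1.  0.]
```

>>> {"fn": "carry_out", "kwargs": {"steps": [[[-0.3,0,0.8],[0,0,0],-0.9],[[-0.4,0,2.2],[0,0,0],-0.9],[[-0.4,0,3.6],[0,0,0],-0.9],[[-0.4,0,5],[0,0,0],-0.9],[[-0.4,0,5],[0,0,0],-0.9]]}}

```text
time: 11.15
tool_pos: [0.5529, -0.1899, 0.1196]
tcp_rot: [-0.0, 0.669, 0.743, 0.0]
ft_force: [0.0, -1.0, -2.3]
opening: 0.0194
finger_force: 45.0
```

```bash
python3 l.py
```

```text
t 11.15 T [ 0.5529 -0.1899  0.1196] tip rel bore [-0.23  0.2  11.74] low edge [-0.23  9.2  11.74]
lean about x,y deg [0.01 0.02] yaw 6.02 F tool-upright [-1.  -0.1  2.3] M [-0.02 -0.37  0.04] open 0.0194
move 1mm down / along bore axis in tool axes: [-0.  0.  1.] y: [-0.  1. -0.]
```

>>> {"fn": "carry_out", "kwargs": {"steps": [[[-0.2,0,1.2],[0,0,0],-0.9],[[-0.2,0,2.7],[0,0,0],-0.9],[[-0.2,0,4.2],[0,0,0],-0.9],[[-0.2,0,5.7],[0,0,0],-0.9],[[-0.2,0,7],[0,0,0],-0.9]]}}

```text
time: 11.65
tool_pos: [0.5529, -0.19, 0.1127]
tcp_rot: [-0.0, 0.669, 0.743, 0.0]
ft_force: [-0.2, -0.2, -2.5]
opening: 0.0197
finger_force: 45.0
```

```bash
python3 l.py
```

```text
t 11.65 T [ 0.5529 -0.19    0.1127] tip rel bore [-0.33  0.19 18.59] low edge [-0.32  9.19 18.59]
lean about x,y deg [0.01 0.03] yaw 6.02 F tool-upright [-0.1 -0.2  2.5] M [ 0.   -0.1  -0.01] open 0.0197
move 1mm down / along bore axis in tool axes: [-0.  0.  1.] y: [-0.  1. -0.]
```

Forces are near zero and it's sliding freely, with about 11.4 mm left.

>>> {"fn": "carry_out", "kwargs": {"steps": [[[0,0,1.5],[0,0,0],-0.9],[[0,0,3],[0,0,0],-0.9],[[0,0,4.5],[0,0,0],-0.9],[[0,0,6],[0,0,0],-0.9],[[0,0,7.5],[0,0,0],-0.9]]}}

```text
time: 12.15
tool_pos: [0.553, -0.1902, 0.1053]
tcp_rot: [-0.0, 0.669, 0.743, 0.0]
ft_force: [-0.8, 0.5, -2.4]
opening: 0.02
finger_force: 45.0
```

>>> {"fn": "carry_out", "kwargs": {"steps": [[[0,0,0.5],[0,0,0],-0.9],[[0,0,1],[0,0,0],-0.9],[[0,0,1.5],[0,0,0],-0.9],[[0,0,2],[0,0,0],-0.9],[[0,0,2],[0,0,0],-0.9]]}}

```text
time: 12.65
tool_pos: [0.553, -0.1902, 0.1035]
tcp_rot: [0.0, 0.669, 0.743, 0.0]
ft_force: [0.3, 1.2, -2.8]
opening: 0.0199
finger_force: 45.0
```

```bash
python3 l.py
```

```text
t 12.65 T [ 0.553  -0.1902  0.1035] tip rel bore [-0.55  0.25 27.85] low edge [-0.55  9.25 27.85]
lean about x,y deg [-0.  0.] yaw 6.02 F tool-upright [1.2 0.5 2.8] M [-0.04 -0.03 -0.01] open 0.0199
move 1mm down / along bore axis in tool axes: [-0. -0.  1.] y: [-0.  1.  0.]
```

>>> {"fn": "carry_out", "kwargs": {"steps": [[[0.2,0,0.4],[0,0,0],-0.9],[[0.2,0,0.8],[0,0,0],-0.9],[[0.2,0,1.2],[0,0,0],-0.9],[[0.2,0,1.5],[0,0,0],-0.9],[[0.2,0,1.5],[0,0,0],-0.9]]}}

```text
time: 13.15
tool_pos: [0.553, -0.19, 0.1019]
tcp_rot: [0.0, 0.669, 0.743, 0.0]
ft_force: [0.2, 0.3, -2.1]
opening: 0.0197
finger_force: 45.0
```

>>> {"fn": "carry_out", "kwargs": {"steps": [[[0,0,0.2],[0,0,0],-0.9],[[0,0,0.4],[0,0,0],-0.9],[[0,0,0.4],[0,0,0],-0.9]]}}

```text
time: 13.45
tool_pos: [0.553, -0.19, 0.1016]
tcp_rot: [0.0, 0.669, 0.743, 0.0]
ft_force: [0.1, -0.0, -1.7]
opening: 0.0195
finger_force: 45.0
```

>>> {"fn": "carry_out", "kwargs": {"steps": [[[0,0,0.2],[0,0,0],-0.9],[[0,0,0.3],[0,0,0],-0.9],[[0,0,0.3],[0,0,0],-0.9]]}}

```text
time: 13.75
tool_pos: [0.553, -0.1901, 0.1012]
tcp_rot: [0.0, 0.669, 0.743, 0.0]
ft_force: [-0.5, -1.1, -2.3]
opening: 0.0201
finger_force: 45.0
```

>>> {"fn": "carry_out", "kwargs": {"steps": [[[0,0,0.15],[0,0,0],-0.9],[[0,0,0.3],[0,0,0],-0.9],[[0,0,0.3],[0,0,0],-0.9]]}}

```text
time: 14.05
tool_pos: [0.553, -0.1901, 0.101]
tcp_rot: [0.0, 0.669, 0.743, 0.0]
ft_force: [0.4, -0.1, -1.6]
opening: 0.0195
finger_force: 45.0
```

>>> {"fn": "carry_out", "kwargs": {"steps": [[[0,0,0.15],[0,0,0],-0.9],[[0,0,0.3],[0,0,0],-0.9],[[0,0,0.3],[0,0,0],-0.9]]}}

```text
time: 14.35
tool_pos: [0.553, -0.1901, 0.101]
tcp_rot: [0.0, 0.669, 0.743, 0.0]
ft_force: [-0.9, 0.1, -0.4]
opening: 0.0197
finger_force: 45.0
```

>>> {"fn": "carry_out", "kwargs": {"steps": [[[0,0,0.15],[0,0,0],-0.9],[[0,0,0.3],[0,0,0],-0.9],[[0,0,0.3],[0,0,0],-0.9]]}}

```text
time: 14.65
tool_pos: [0.553, -0.1901, 0.101]
tcp_rot: [0.0, 0.669, 0.743, 0.0]
ft_force: [-2.1, 1.0, 2.9]
opening: 0.0197
finger_force: 45.0
```

>>> {"fn": "carry_out", "kwargs": {"steps": [[[0,0,0.15],[0,0,0],-0.9],[[0,0,0.3],[0,0,0],-0.9],[[0,0,0.3],[0,0,0],-0.9]]}}

```text
time: 14.95
tool_pos: [0.553, -0.1901, 0.101]
tcp_rot: [0.0, 0.669, 0.743, 0.0]
ft_force: [-3.5, 0.6, 6.5]
opening: 0.0196
finger_force: 45.0
```

>>> {"fn": "carry_out", "kwargs": {"steps": [[[0,0,-0.5],[0,0,0],-0.9],[[0,0,-0.5],[0,0,0],-0.6],[[0,0,-0.5],[0,0,0],-0.3],[[0,0,-0.5],[0,0,0],0.0],[[0,0,-0.5],[0,0,0],0.1]]}}

```text
time: 15.45
tool_pos: [0.553, -0.1901, 0.0999]
tcp_rot: [-0.0, 0.669, 0.743, 0.0]
ft_force: [0.0, 0.6, 0.1]
opening: 0.0405
finger_force: 0.0
```

>>> {"fn": "carry_out", "kwargs": {"steps": [[[0,0,0],[0,0,0],0.1],[[0,0,0],[0,0,0],0.1],[[0,0,0],[0,0,0],0.1],[[0,0,0],[0,0,0],0.1]]}}

```text
time: 15.85
tool_pos: [0.553, -0.1901, 0.1006]
tcp_rot: [0.0, 0.669, 0.743, 0.0]
ft_force: [-0.2, 0.1, 0.2]
opening: 0.052
finger_force: 0.0
```

Released. I'll retreat straight up and check.

>>> {"fn": "carry_out", "kwargs": {"steps": [[[0,0,-15],[0,0,0],0.1],[[0,0,-40],[0,0,0],0.1],[[0,0,-70],[0,0,0],0.1],[[0,0,-100],[0,0,0],0.1],[[0,0,-120],[0,0,0],0.1]]}}

```text
time: 16.35
tool_pos: [0.5538, -0.1904, 0.2249]
tcp_rot: [0.002, 0.669, 0.743, 0.001]
ft_force: [0.8, 0.3, 0.1]
opening: 0.0521
finger_force: 0.0
```

>>> {"fn": "carry_out", "kwargs": {"steps": [[[0,0,0],[0,0,0],0.1],[[0,0,0],[0,0,0],0.1],[[0,0,0],[0,0,0],0.1]]}}

```text
time: 16.65
tool_pos: [0.5523, -0.1898, 0.2189]
tcp_rot: [-0.001, 0.669, 0.743, -0.0]
ft_force: [-0.4, -0.2, -0.1]
opening: 0.0518
finger_force: 0.0
```

```bash
python3 - <<'E'
from h import *
c=cam("wrist"); p,d=capture("wrist"); a,da=capture("scene"); b,db=capture("side")
for n,q,dd in(("wrist",p,d),("scene",a,da),("side",b,db)):
    cc=c if n=="wrist" else cam(n); h,sa,v=cv2.split(cv2.cvtColor(q,cv2.COLOR_BGR2HSV)); m=(h>=50)&(h<=75)&(sa>110)&(v>40)&(dd>0)
    P=np.array([at_depth(n,(u,w),dd[w,u],cc) for w,u in zip(*np.nonzero(m))]); P=P[(abs(P[:,0]-.55)<.05)&(abs(P[:,1]+.19)<.05)]
    print(n,len(P),"z 98pct",np.percentile(P[:,2],98).round(4),"top centre",P[P[:,2]>.116].mean(0).round(4),"low centre",P[P[:,2]<.09].mean(0).round(4))
o=np.zeros((600,800,3),np.uint8); u,v=map(int,proj("scene",[.55,-.19,.08])); o[:300,:400]=cv2.resize(a[v-75:v+75,u-100:u+100],(400,300))
u,v=map(int,proj("side",[.55,-.19,.08])); o[:300,400:]=cv2.resize(b[v-75:v+75,u-100:u+100],(400,300)); o[300:,:400]=cv2.resize(p,(400,300)); o[300:,400:]=cv2.resize(a,(400,300))
cv2.imwrite("pics/end.png",o)
E
```

```text
wrist 1049 z 98pct 0.1209 top centre [ 0.552  -0.1907  0.1196] low centre [ 0.5513 -0.1817  0.0819]
scene 325 z 98pct 0.1214 top centre [ 0.5563 -0.1884  0.1196] low centre [ 0.5609 -0.1871  0.0827]
side 73 z 98pct 0.1221 top centre [ 0.5519 -0.1913  0.1198] low centre [nan nan nan]<stdin>:6: RuntimeWarning: Mean of empty slice.
  ret = um.true_divide(
```

View pics/end.png

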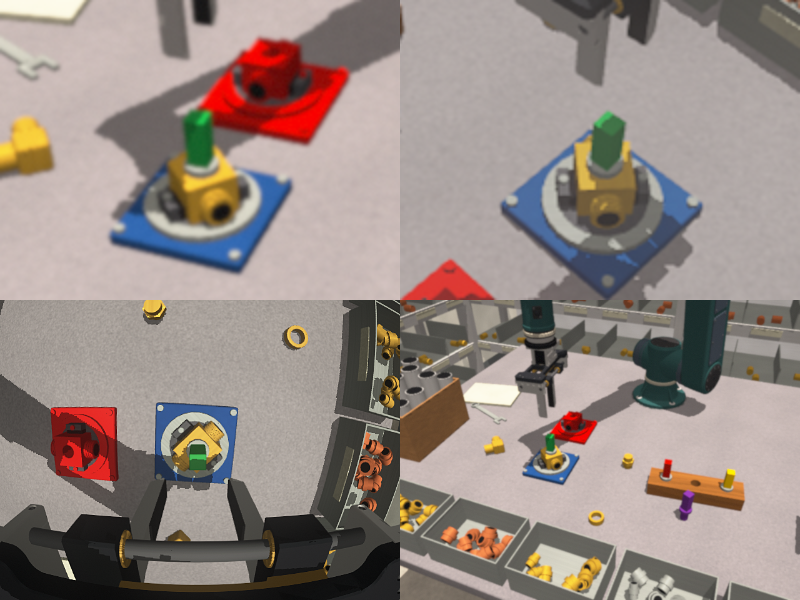

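The final views show the green gauge upright in the brass fitting on the blue fixture (scene inset about (200,140)), collar on the brass. Its top reads 0.120 to 0.122 m, as expected for fully home, and the other parts are undisturbed.

```bash
python3 -c "
from bench import *
print(job_done())"
```

```text
the job is handed in; nothing more can be done
None
```

The green gauge is fully home in the brass fitting's bore, standing upright with its collar on the brass and released; nothing else was touched, and I handed the job in at about 17 s of the 72 s allowed.

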